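Index the sample carousel to the next hole

TASK

Bring the one tall bottle under the probe by turning the sample carousel one hole: with a fingertip push the black dished plunger knob down and, keeping it down, push it round along its slot to the next hole on the side that brings the tall bottle to the probe, then let the plunger spring back up so that the carousel is locked. Work only on the plunger knob: do not touch or lift any bottle, and leave everything else on the bench where it is.

Things in the scene. Friction and masses are not known exactly. Their poses are not given: they have to be found in the camera images.
- carousel_base: Fixed base of the sample carousel, a white disc 330 mm in diameter. Origin: on the bench (z = 0) on the vertical axis about which the carousel turns; +x points from the axis to the probe, -x to the plunger's starting hole, z up. A steel arc-shaped index plate (radii 107 to 153 mm, top 85 mm above the bench) covers 88 deg to either side of -x, with a dark slot at radius 130 mm.
- probe (a point): Lower end of the fixed probe, a dark cylinder 18 mm in diameter, 184 mm above the bench, 80 mm from the axis. Its slim arm stands on a post on the far side from the plunger, 142 mm from the axis, top 228 mm above the bench.
- hole_start (a point): Hole in the index plate where the plunger stands at the start: middle one of 5 round holes 36 deg (0.628 rad) apart in the slot, 130 mm from the axis; point on the plate's top.
- hole_acw (a point): Next hole anticlockwise (seen from above) from the starting hole; point on the plate's top, 130 mm from the axis. Reached at joint carousel = +0.628.
- hole_cw (a point): Next hole clockwise from the starting hole; point on the plate's top, 130 mm from the axis. Reached at joint carousel = -0.628.
- carousel (a joint): Angle of the aluminium table (rad), positive anticlockwise from above, 0 (within 0.01) at the start. It carries the plunger and, opposite, five bottle pockets 80 mm from the axis, at -72, -36, 0, 36, 72 deg from the base's +x at angle 0. The next holes are at +-0.628, with 0.015 rad of play when locked; stops at +-1.3. Turns easily (0.5 N at the knob) when unlocked, not at all when locked.
- plunger (a joint): How far the plunger is pressed down (m): 0 = fully up, 0.018 = bottom stop. Spring: 4 N to start, 8.5 N at the bottom. Up in a hole it locks the carousel. Pressed more than 0.0145 it is free to run along the slot; let go between holes it stays caught under the plate; let go within about 5 mm of a hole's centre it centres itself and springs up.
- plunger_dish (a point): Centre of the dish floor on top of the plunger knob, where a fingertip presses; moves with the knob. The knob is a round black dish, 60 mm in outer and 52 mm in inner diameter, rim 10 mm above the floor, 130 mm from the axis. Floor 112 mm above the bench when up, 94 mm when fully pressed. Pressed and pushed sideways, it follows by friction and by its rim.
- station (a point): Point of the carousel table straight below the probe (fixed, 46 mm above the bench, 80 mm from the axis), where the middle of the tall bottle's underside must come.
- tall_bottle: The tall bottle: loose, amber glass with a black cap, 34 mm in diameter, 120 mm tall (the others are 58 mm). Origin: centre of its underside. It stands in a pocket (a grey ring 14 mm high, 39 mm inside) one place (36 deg) to either side of the probe; the side varies.
- short_bottle: Short bottle in the pocket on the other side of the probe: loose, amber glass with a black cap, 34 mm in diameter, 58 mm tall; origin: centre of its underside
- station_bottle: Short bottle in the pocket under the probe at the start: loose, amber glass with a black cap, 34 mm in diameter, 58 mm tall; origin: centre of its underside
- end_bottle: Short bottle in the last pocket, at +72 deg: loose, amber glass with a black cap, 34 mm in diameter, 58 mm tall; origin: centre of its underside
- beaker: Bystander: glass beaker, 60 mm in diameter, 75 mm tall, beside the carousel; origin: centre of its underside
- jar: Bystander: clear glass jar with black lid, 64 mm in diameter, 85 mm tall, beside the carousel; origin: centre of its underside
- spatula: Bystander: steel spatula, 170 mm long, lying near the carousel; origin: its underside at mid-length
- weight: Bystander: brass calibration weight, 34 mm in diameter, 48 mm tall; origin: centre of its underside
- dish: Bystander: shallow glass dish, 90 mm in diameter, 16 mm tall; origin: centre of its underside

How it is judged:
By the outcome, as a careful person would: the job done as asked, in the order asked, and still so for the second after the job is handed in, with the robot touching nothing.
It also fails if it takes over 40 s, if anything falls off the work surface, if the arm or the gripper's body presses on something with over 40 N, if the wrist force passes 120 N, or if a joint passes its speed limit or range.

ROBOT

A 7-joint arm with a two-finger parallel gripper is mounted at the origin on the work surface. World frame = base frame: x ahead of the robot, y to its left, z up, the work surface at z = 0. Lengths are in m, angles in rad, forces in N, time in s.
With the tool pointing down it reaches from about 0.425 to 0.925 m from the base axis. Payload 6.8 kg.
Tool frame: the origin (TCP) lies midway between the tips of the shut fingers; the grasp point (between the pads) lies 19 mm behind it; z points along the fingers, y is the line along which they close (so a half turn about z gives the same grasp; the last joint's range is limited). The gripper opens to 85 mm and grips with 20 to 120 N. Pads are 22 mm wide; open, the fingers measure 114 mm over their backs; the gripper's body (76 mm by 85 mm) begins 54 mm behind the grasp point. The pads swing forward as they close: fully open they stand 13 mm farther back than shut.
Start: joints at [-1.258, 0.477, 0.022, 1.555, -0.011, 1.109, -0.083], TCP at [0.276, 0.616, 0.231] pointing down, gripper open.
Joint ranges: [-2.96, 2.96], [-0.34, 2.1], [-1.41, 1.46], [0.24, 2.44], [-1.37, 4.51], [0.17, 1.92], [-2.96, 2.96]. Speed limits (rad/s): [2.39, 2.39, 3.14, 3.14, 3.14, 3.14, 3.14].

INTERFACE

Orientations are given as a unit quaternion [w, x, y, z].
In Python, from station import * gives the robot as it stands.
- The arm moves only by the shell command python3 -m creep 'ROWS' [FORCE]. ROWS is JSON, a list of rows, each a list of 7 numbers: the gripper command: -1 is shut, 1 is fully open, values between are in proportion, then the shift along the world's x, y, z in mm, then the turn, a rotation vector about the world's x, y, z in rad. A call has 1 to 5 rows; each row shifts and turns the commanded pose from where the row before left it; what a row does not reach is not made up. A row lasts 1/8 s, in which the tool goes at most 62.5 mm and 10.7 degrees, less where a joint would pass 70% of its speed; a pose out of reach is approached as far as the arm can. A call is refused whole if a number of a shift passes 62.5 or a number of a turn 0.188, either way. A call with a gripper value outside its range is refused whole. The fingers move at their own pace and stop on an object; FORCE is the grip in N (left out, the last holds). Time passes only in rows, so rows that do not move let the fingers close. It gives the time, the measured TCP pose, the force, the opening and the grip force at its end, in the units of the state.
- get_obs(): the state, without advancing time (a new reading comes with each control period).
- read_camera(name): name is "side" or "top"; returns (picture, depth): 420x560x3 uint8, red, green, blue; 420x560 float32, m along the optical axis (not along the pixel's ray), 0 where there is no reading.
- camera_params(name): a dict with "intrinsics" (3x3 intrinsics, pixels), "cam_to_world" (4x4, takes a point from camera to world coordinates). Camera axes: x right, y up, looking along -z (the intrinsics and any distortion apply to the point x, -y, -z); pixel columns grow to the right and rows downward; lengths in m; the calibration is good to about 2 mm. A picture is of the moment at which its call begins. camera_params takes no time and is no camera call.
- hand_in(): hands the job in; it is judged then, once.
The state is a dict: "t": time; "q": joint angles; "joint_vel": joint speeds; "joint_torque": joint torques, N m; "eef_pos": TCP position; "tool_rot": TCP orientation; "contact_force": force on the tool from outside, world axes, zero at the start; "torque": the same for the moment, N m; "gripper_width": opening from 0.0 (shut) to 1.0 (fully open); "grasp_force": force on a finger pad.
Only numpy, scipy, OpenCV 4.12 (cv2) and the standard library are available. Lean on these libraries where they do the work, as an engineer would, in place of code of your own. Each camera call takes 0.05 s, during which the arm holds its last target. There are 200 camera calls.

## Working session

There is one attempt and no reset: what is moved stays moved. The work goes in short steps, Python scripts to look and compute and a shell command to move; the robot and the scene stay as the last step left them, time stands still between calls to the robot, and variables do not carry over. Pictures are saved under pics/ and viewed, at most 10 in all, crops included, and the job is handed in when it is done.

```bash
mkdir -p pics
cat > h.py <<'E'
from station import *
import numpy as np, cv2
def cloud(n):
    im,d=read_camera(n); p=camera_params(n); K=np.array(p["intrinsics"]); T=np.array(p["cam_to_world"])
    v,u=np.mgrid[:420,:560]
    P=np.stack([(u-K[0,2])/K[0,0]*d,-(v-K[1,2])/K[1,1]*d,-d],-1)
    return im,d,P@T[:3,:3].T+T[:3,3]
E
python3 - <<'E'
from h import *
for n in("top","side"):
    im,d,W=cloud(n); cv2.imwrite(f"pics/{n}0.png",im[:,:,::-1]); np.savez(f"{n}0.npz",im=im,d=d,W=W)
    print(n,camera_params(n))
o=get_obs();print(o["eef_pos"],o["tool_rot"],o["t"])
E
```

```text
top {'intrinsics': array([[537.63051666,   0.        , 278.68588864],
       [  0.        , 537.63051666, 217.0558388 ],
       [  0.        ,   0.        ,   1.        ]]), 'cam_to_world': array([[ 0.0035252 ,  0.99632025, -0.08563609,  0.37438466],
       [-0.99993852,  0.00441239,  0.01017299,  0.03451076],
       [ 0.01051341,  0.08559496,  0.99627455,  1.85734947],
       [ 0.        ,  0.        ,  0.        ,  1.        ]])}
side {'intrinsics': array([[487.63567622,   0.        , 272.34323731],
       [  0.        , 487.63567622, 209.47716199],
       [  0.        ,   0.        ,   1.        ]]), 'cam_to_world': array([[ 0.97057235,  0.10473026, -0.21684301,  0.21009655],
       [-0.24041461,  0.47297965, -0.84763853, -1.17405151],
       [ 0.01378893,  0.87482674,  0.48423965,  0.8256097 ],
       [ 0.        ,  0.        ,  0.        ,  1.        ]])}
[0.27553073 0.61563309 0.23042622] [-1.21794083e-04  2.08857065e-01  9.77945835e-01 -8.09667793e-04] 0.1
```

View pics/top0.png

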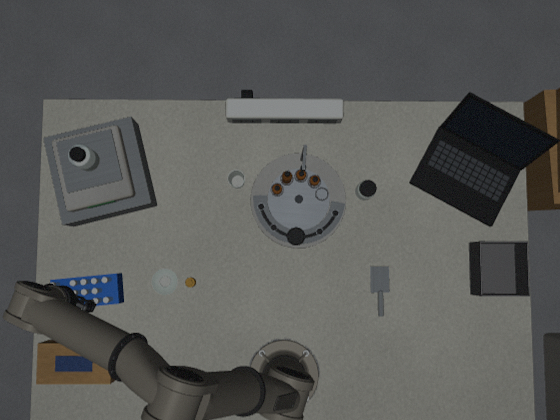

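View pics/side0.png

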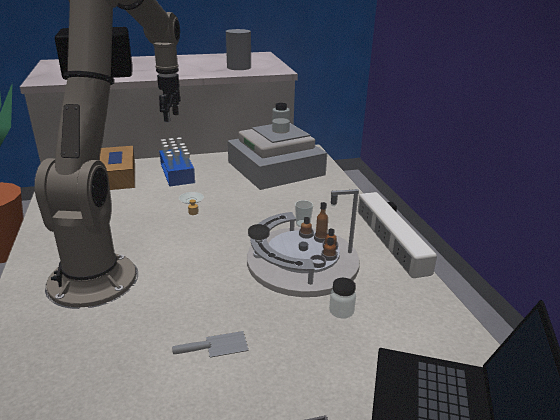

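The top view shows the carousel axis near (298,199), the knob at (296,236) and bottles at (277,189), (287,178), (301,174) and (315,181). In the side view the tall bottle is near (322,222). Next I'll measure these points.

Run:
```python
import numpy as np, cv2
a=np.load("top0.npz");W=a["W"];im=a["im"]
s=np.load("side0.npz");Ws=s["W"]
for n,(u,v) in dict(axis=(298,199),knob=(296,236),b1=(277,189),b2=(287,178),b3=(301,174),b4=(315,181),empty=(322,194)).items():
    p=W[v-5:v+6,u-5:u+6].reshape(-1,3); print(n,W[v,u].round(3),"maxz",p[p[:,2].argmax()].round(3))
for nm,w in(("top",W),("side",Ws)):
    reg=(np.abs(w[...,0]-.46)<.3)&(np.abs(w[...,1]+.02)<.25)
    m=reg&(w[...,2]>.104)&(w[...,2]<.13)&(w[...,0]<.42); print(nm,"knob",m.sum(),np.median(w[m],0).round(3),w[m].min(0).round(3),w[m].max(0).round(3))
    m=reg&(w[...,2]>.135)&(w[...,2]<.172)
    print(nm,"tall",m.sum(),np.median(w[m],0).round(3) if m.any() else "",w[m].min(0).round(3),w[m].max(0).round(3))
    m=reg&(w[...,2]>.19)&(w[...,2]<.25); print(nm,"arm",m.sum(),np.median(w[m],0).round(3),w[m].min(0).round(3),w[m].max(0).round(3))
    # base disc ellipse fit: plate
    m=reg&(w[...,2]>.008)&(w[...,2]<.05); print(nm,"disc",w[m].min(0).round(3),w[m].max(0).round(3))
h=cv2.resize(im[130:260,220:380,::-1],None,fx=4.6,fy=4.6,interpolation=2); cv2.imwrite("pics/c.png",np.clip(h*1.6,0,255).astype("uint8"))
```

```text
axis [ 0.59  -0.049  0.062] maxz [0.374 0.035 1.857]
knob [ 0.463 -0.04   0.113] maxz [0.374 0.035 1.857]
b1 [0.617 0.022 0.105] maxz [0.374 0.035 1.857]
b2 [ 0.65  -0.01   0.134] maxz [0.374 0.035 1.857]
b3 [ 0.667 -0.056  0.107] maxz [ 0.663 -0.056  0.228]
b4 [ 0.645 -0.103  0.101] maxz [0.374 0.035 1.857]
empty [ 0.609 -0.131  0.046] maxz [ 0.62  -0.142  0.072]
  return _methods._mean(a, axis=axis, dtype=dtype,
  ret = um.true_divide(
Traceback (most recent call last):
ValueError: zero-size array to reduction operation minimum which has no identity
```

Run:
```python
import numpy as np, cv2
from scipy.optimize import least_squares
for nm in("top","side"):
    a=np.load(nm+"0.npz");w=a["W"];ok=a["d"]>0
    reg=ok&(np.hypot(w[...,0]-.59,w[...,1]+.049)<.2)
    def st(n,m): print(nm,n,m.sum(), *( (np.median(w[m],0).round(4),w[m].min(0).round(3),w[m].max(0).round(3)) if m.any() else ()))
    st("knob",reg&(w[...,2]>.104)&(w[...,2]<.13)&(w[...,0]<.51))
    st("floor",reg&(w[...,2]>.108)&(w[...,2]<.116)&(w[...,0]<.51))
    st("tall",reg&(w[...,2]>.135)&(w[...,2]<.175))
    st("arm",reg&(w[...,2]>.2)&(w[...,2]<.25))
    st("hub",reg&(w[...,2]>.056)&(w[...,2]<.07)&(np.hypot(w[...,0]-.59,w[...,1]+.049)<.025))
    m=reg&(w[...,2]>.08)&(w[...,2]<.09)&(w[...,0]<.6)
    st("plate",m)
    p=w[m]
    f=lambda c:(lambda r:np.maximum(r-.153,0)+np.maximum(.107-r,0))(np.hypot(p[:,0]-c[0],p[:,1]-c[1]))
    print("axis from plate",least_squares(f,[.59,-.049],loss="soft_l1",f_scale=.002).x)
    if nm=="top":
        b=reg&(w[...,2]>.005)
        d=np.load("top0.npz");im=d["im"]
        cv2.imwrite("pics/c.png",np.clip(cv2.resize(im[130:260,220:380,::-1],None,fx=4.6,fy=4.6,interpolation=2)*1.6,0,255).astype("uint8"))
```

```text
top knob 257 [ 0.4624 -0.0366  0.1141] [ 0.433 -0.066  0.104] [ 0.489 -0.01   0.13 ]
top floor 139 [ 0.463  -0.0366  0.1124] [ 0.434 -0.063  0.108] [ 0.489 -0.014  0.116]
top tall 34 [ 0.6585 -0.0088  0.164 ] [ 0.651 -0.058  0.135] [0.731 0.    0.175]
top arm 100 [ 0.6935 -0.0591  0.2275] [ 0.662 -0.066  0.201] [ 0.739 -0.048  0.237]
top hub 49 [ 0.5901 -0.0488  0.0628] [ 0.577 -0.062  0.057] [ 0.603 -0.038  0.069]
top plate 1090 [ 0.5103 -0.0113  0.0851] [ 0.438 -0.2    0.08 ] [0.597 0.102 0.09 ]
axis from plate [ 0.59075461 -0.04978796]
side knob 278 [ 0.462  -0.0368  0.1109] [ 0.432 -0.071  0.105] [ 0.49  -0.008  0.121]
side floor 155 [ 0.4641 -0.0346  0.1106] [ 0.432 -0.071  0.108] [ 0.49  -0.008  0.116]
side tall 108 [ 0.6668 -0.0202  0.1563] [ 0.651 -0.073  0.135] [0.738 0.001 0.175]
side arm 177 [ 0.6933 -0.0627  0.219 ] [ 0.661 -0.075  0.2  ] [ 0.736 -0.053  0.227]
side hub 46 [ 0.589 -0.054  0.06 ] [ 0.577 -0.069  0.056] [ 0.603 -0.037  0.064]
side plate 958 [ 0.5097 -0.1095  0.082 ] [ 0.439 -0.205  0.08 ] [0.598 0.103 0.089]
axis from plate [ 0.59054105 -0.05154239]
```

View pics/c.png

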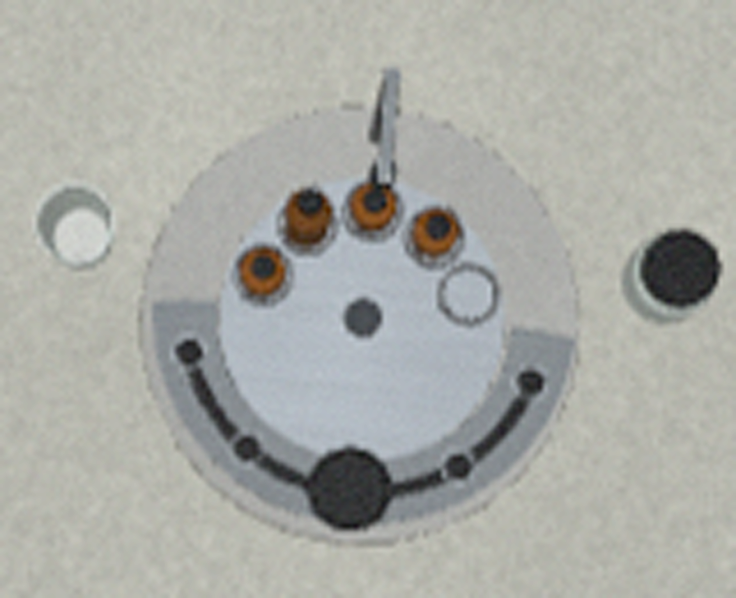

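The top view shows the tall bottle at crop (308,215), on the +y side of the probe, so the table must turn clockwise. The knob therefore moves towards +y, to about (0.494, 0.037). First I'll move over the knob with the fingers shut.

```bash
python3 -m creep '[[-1,12,-44,0,0,0,0],[-1,12,-44,0,0,0,0],[-1,12,-44,0,0,0,0],[-1,12,-44,0,0,0,0],[-1,12,-44,0,0,0,0]]' 40; python3 -m creep '[[-1,12,-44,0,0,0,0],[-1,12,-44,0,0,0,0],[-1,12,-44,0,0,0,0],[-1,12,-44,0,0,0,0],[-1,12,-44,0,0,0,0]]'
```

```text
t: 0.72
eef_pos: [0.3359, 0.3944, 0.231]
tool_rot: [-0.0, 0.209, 0.978, -0.0]
contact_force: [0.9, -0.7, 0.2]
gripper_width: 0.002
grasp_force: 0.0
t: 1.35
eef_pos: [0.3957, 0.1745, 0.2312]
tool_rot: [-0.0, 0.209, 0.978, -0.0]
contact_force: [0.4, -0.0, -0.5]
gripper_width: -0.0
grasp_force: 0.0
```

Remaining: +65, −211 mm.

```bash
python3 -m creep '[[-1,13,-43,0,0,0,0],[-1,13,-43,0,0,0,0],[-1,13,-43,0,0,0,0],[-1,13,-43,0,0,0,0],[-1,13,-39,0,0,0,0]]'; python3 -m creep '[[-1,0,0,-25,0,0,0],[-1,0,0,-25,0,0,0],[-1,0,0,-25,0,0,0],[-1,0,0,-15,0,0,0],[-1,0,0,0,0,0,0]]'
python3 - <<'E'
from h import *
im,d,W=cloud("side"); cv2.imwrite("pics/s1.png",cv2.resize(im[140:300,200:380,::-1],None,fx=3.7,fy=3.7,interpolation=2))
E
```

```text
t: 1.98
eef_pos: [0.4607, -0.0365, 0.2313]
tool_rot: [-0.0, 0.209, 0.978, 0.0]
contact_force: [-0.1, 0.5, 0.6]
gripper_width: 0.003
grasp_force: 0.0
t: 2.6
eef_pos: [0.46, -0.0349, 0.1406]
tool_rot: [-0.001, 0.209, 0.978, -0.0]
contact_force: [-0.0, 0.9, -0.1]
gripper_width: -0.002
grasp_force: 0.0
```

View pics/s1.png

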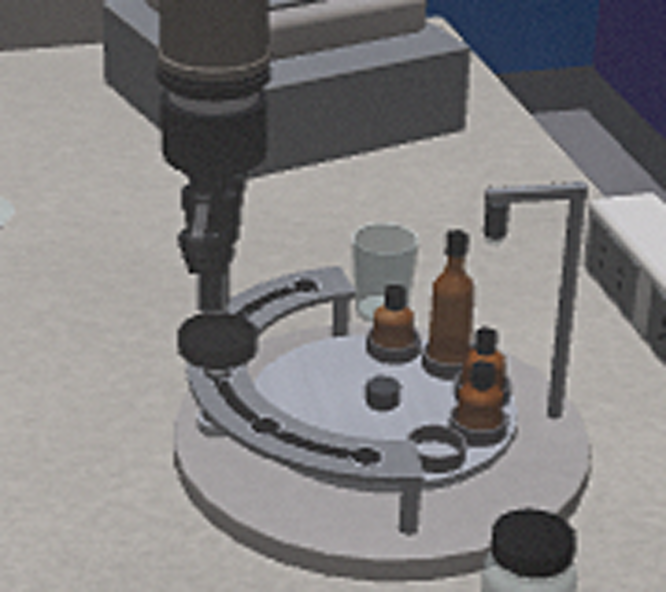

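The fingertip hangs over the dish: tip at crop (212,310), knob at (217,335). Now I'll press down.

```bash
python3 -m creep '[[-1,1,-1,-12,0,0,0],[-1,0,0,-12,0,0,0],[-1,0,0,-8,0,0,0],[-1,0,0,-8,0,0,0],[-1,0,0,0,0,0,0]]'; python3 -m creep '[[-1,0,0,-4,0,0,0],[-1,0,0,-3,0,0,0],[-1,0,0,0,0,0,0]]'
```

```text
t: 3.28
eef_pos: [0.4616, -0.0358, 0.101]
tool_rot: [-0.0, 0.209, 0.978, -0.0]
contact_force: [-1.4, 0.5, 5.8]
gripper_width: 0.001
grasp_force: 3.1
t: 3.65
eef_pos: [0.4616, -0.0358, 0.0944]
tool_rot: [-0.0, 0.209, 0.978, 0.0]
contact_force: [-2.3, 0.4, 7.7]
gripper_width: 0.001
grasp_force: 3.9
```

```bash
python3 -m creep '[[-1,0,0,-2,0,0,0],[-1,0,0,0,0,0,0]]'; python3 -m creep '[[-1,1,3.5,0,0,0,0],[-1,1,3.5,0,0,0,0],[-1,0,3.2,0,0,0,0],[-1,0.6,3.2,0,0,0,0]]'
python3 - <<'E'
from h import *
for n in ("top","side"):
    im,d,w=cloud(n); m=(d>0)&(np.hypot(w[...,0]-.5905,w[...,1]+.05)<.175)&(w[...,2]>.09)&(w[...,2]<.112)&(w[...,0]<.53)
    print(n,m.sum(),w[m].min(0),w[m].max(0),((w[m].min(0)+w[m].max(0))/2).round(4))
E
```

```text
t: 3.9
eef_pos: [0.4616, -0.0358, 0.0938]
tool_rot: [-0.0, 0.209, 0.978, 0.001]
contact_force: [-9.1, 0.5, 28.0]
gripper_width: -0.003
grasp_force: 13.8
t: 4.4
eef_pos: [0.465, -0.0225, 0.0939]
tool_rot: [0.0, 0.209, 0.978, 0.001]
contact_force: [-5.1, -0.2, 21.1]
gripper_width: -0.0
grasp_force: 11.4
top 76 [ 0.45106541 -0.17911835  0.09002767] [0.52725542 0.08465838 0.09886311] [ 0.4892 -0.0472  0.0944]
side 205 [ 0.43367571 -0.05662051  0.09000823] [0.49273123 0.00306366 0.1119304 ] [ 0.4632 -0.0268  0.101 ]
```

```bash
python3 -m creep '[[-1,1,6.6,0,0,0,0],[-1,2,6.6,0,0,0,0],[-1,2.4,6.4,0,0,0,0],[-1,2.6,6.3,0,0,0,0],[-1,3,6,0,0,0,0]]';python3 -m creep '[[-1,3.2,6,0,0,0,0],[-1,3.5,5.7,0,0,0,0],[-1,3.8,5.7,0,0,0,0],[-1,0,0,0,0,0,0]]'
python3 - <<'E'
from h import *
for n in ("top","side"):
    im,d,w=cloud(n); m=(d>0)&(np.hypot(w[...,0]-.5905,w[...,1]+.05)<.175)&(w[...,2]>.093)&(w[...,2]<.108)&(w[...,0]<.54)
    print(n,m.sum(),w[m].min(0),w[m].max(0),((w[m].min(0)+w[m].max(0))/2).round(4))
    m=(d>0)&(w[...,2]>.145)&(w[...,2]<.175)&(np.hypot(w[...,0]-.66,w[...,1]+.03)<.045)
    print("tall",np.median(w[m],0))
    cv2.imwrite(f"pics/{n}2.png",cv2.resize(im[140:300,200:380,::-1],None,fx=3.7,fy=3.7,interpolation=2))
E
```

```text
t: 5.12
eef_pos: [0.4775, 0.0097, 0.094]
tool_rot: [0.002, 0.209, 0.978, 0.001]
contact_force: [-1.0, -0.7, 16.3]
gripper_width: -0.0
grasp_force: 8.2
t: 5.62
eef_pos: [0.4888, 0.0276, 0.094]
tool_rot: [0.002, 0.209, 0.978, 0.001]
contact_force: [-0.1, 0.2, 14.6]
gripper_width: 0.0
grasp_force: 7.3
top 24 [ 0.44425997 -0.18151834  0.09301565] [ 0.53696793 -0.03723107  0.10037061] [ 0.4906 -0.1094  0.0967]
tall [ 0.66754353 -0.04685623  0.16642537]
side 127 [ 0.45518203 -0.00823524  0.09306283] [0.51295542 0.05295939 0.10749323] [0.4841 0.0224 0.1003]
tall [ 0.66906285 -0.05374034  0.15772961]
```

View pics/side2.png

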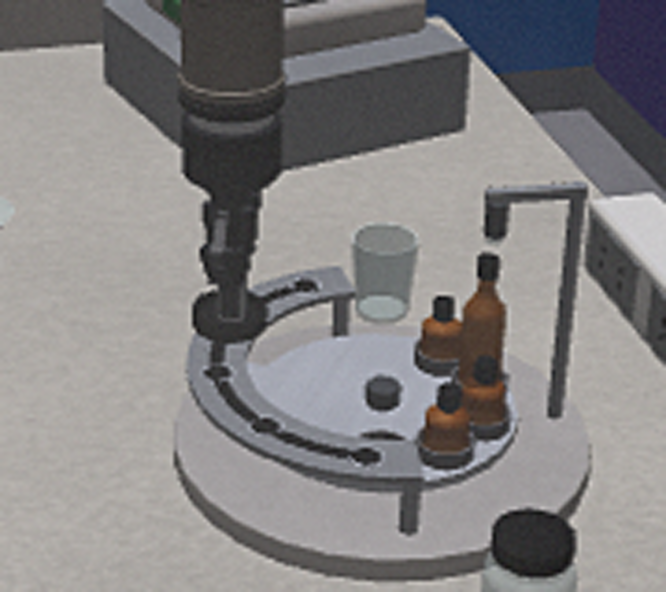

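The knob has followed: tall bottle cap at crop (488,265), probe at (495,222), so it is not quite there. I'll advance a bit and measure the table angle by registering the bottle clouds against the first pictures.

```bash
cat > ang.py <<'E'
from h import *
from scipy.spatial import cKDTree
from scipy.optimize import minimize_scalar
A=np.array([.5905,-.0503])
def sel(w,d):
    p=w[d>0]; r=np.hypot(*(p[:,:2]-A).T); return p[(r>.055)&(r<.107)&(p[:,2]>.062)&(p[:,2]<.172)&(p[:,0]>.58)]
def angle(n):
    a=np.load(n+"0.npz"); im,d,w=cloud(n); p,q=sel(a["W"],a["d"]),sel(w,d); t=cKDTree(q)
    def c(th):
        R=np.array([[np.cos(th),-np.sin(th)],[np.sin(th),np.cos(th)]]); x=p.copy(); x[:,:2]=(p[:,:2]-A)@R.T+A
        e=t.query(x)[0]; return np.minimum(e,.008).mean()
    g=np.linspace(-.8,.1,181); v=[c(x) for x in g]; i=int(np.argmin(v)); print(n,g[i],v[i],minimize_scalar(c,bounds=(g[i]-.03,g[i]+.03),method="bounded").x)
    # knob: circle of r .03 on the 130 mm arc
    return w,d
for n in("top","side"): angle(n)
E
python3 ang.py; python3 -m creep '[[-1,2,2.5,0,0,0,0],[-1,2,2,0,0,0,0],[-1,0,0,0,0,0,0]]'; python3 ang.py
```

```text
top -0.525 0.0035813482709135124 -0.5246932389254082
side -0.53 0.00295270675486039 -0.5316303705341592
t: 6.2
eef_pos: [0.4922, 0.0319, 0.094]
tool_rot: [0.002, 0.209, 0.978, 0.001]
contact_force: [0.2, 1.5, 15.3]
gripper_width: -0.001
grasp_force: 7.6
top -0.5750000000000001 0.0038607337984868824 -0.5729586783623595
side -0.5750000000000001 0.0030521546559289857 -0.5753648184900265
```

```bash
python3 -m creep '[[-1,1.5,1.8,0,0,0,0],[-1,1.5,1.7,0,0,0,0],[-1,1.6,1.6,0,0,0,0],[-1,0,0,0,0,0,0]]'; python3 ang.py
```

```text
t: 6.8
eef_pos: [0.4968, 0.037, 0.094]
tool_rot: [0.002, 0.209, 0.978, 0.001]
contact_force: [-0.6, 1.0, 14.5]
gripper_width: -0.002
grasp_force: 7.5
top -0.6200000000000001 0.0037409449241108377 -0.6216678836784392
side -0.625 0.0030023740020350097 -0.6232723998953428
```

The table stands at −0.622, within 1 mm of the hole. Next I'll release straight up.

```bash
python3 -m creep '[[-1,0,0,-0,0,0,0],[-1,0,0,6,0,0,0],[-1,0,0,6,0,0,0],[-1,0,0,6,0,0,0],[-1,0,0,6,0,0,0]]'; python3 -m creep '[[-1,0,0,12,0,0,0],[-1,0,0,25,0,0,0],[-1,0,0,40,0,0,0],[-1,-5,40,30,0,0,0],[-1,-5,50,10,0,0,0]]';python3 -m creep '[[-1,-5,50,0,0,0,0],[-1,-5,50,0,0,0,0],[-1,-5,30,0,0,0,0],[-1,0,0,0,0,0,0]]'; python3 ang.py
python3 - <<'E'
from h import *
for n in ("top","side"):
    im,d,w=cloud(n); m=(d>0)&(np.hypot(w[...,0]-.4937,w[...,1]-.0368)<.022)
    print(n,m.sum(),np.median(w[m],0))
    cv2.imwrite(f"pics/{n}3.png",cv2.resize(im[110:310,180:400,::-1],None,fx=2.9,fy=2.9,interpolation=2))
E
```

```text
t: 7.52
eef_pos: [0.4942, 0.0364, 0.1164]
tool_rot: [-0.0, 0.209, 0.978, -0.0]
contact_force: [-0.1, -0.2, 0.1]
gripper_width: -0.004
grasp_force: 0.0
t: 8.15
eef_pos: [0.485, 0.1266, 0.2357]
tool_rot: [0.001, 0.21, 0.978, 0.001]
contact_force: [0.8, 0.0, 0.0]
gripper_width: 0.003
grasp_force: 0.0
t: 8.65
eef_pos: [0.4681, 0.2592, 0.2332]
tool_rot: [-0.0, 0.206, 0.978, -0.0]
contact_force: [1.7, -0.6, 0.6]
gripper_width: -0.002
grasp_force: 0.0
top -0.615 0.0038463587740425746 -0.6162709067161739
side -0.6200000000000001 0.003021275281602914 -0.6174423119987705
top 145 [0.49243979 0.03824909 0.11162926]
side 147 [0.49619975 0.03354626 0.08506611]
```

View pics/side3.png

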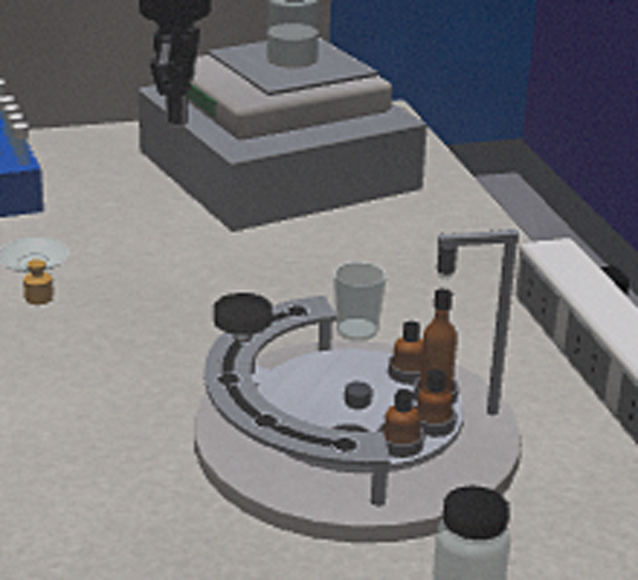

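View pics/top3.png

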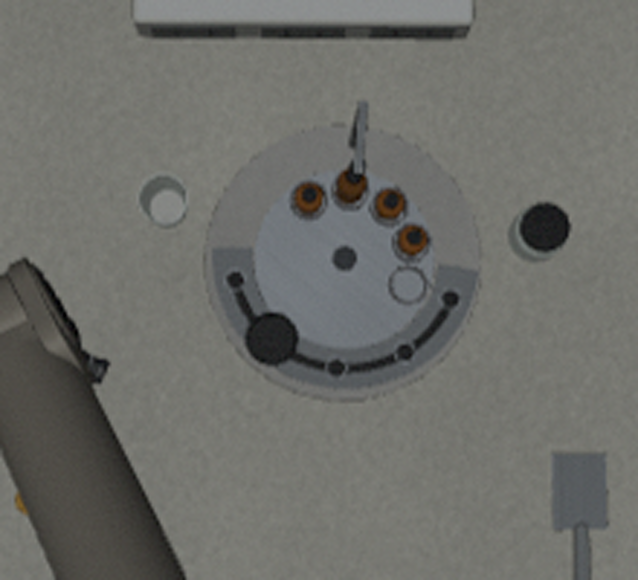

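The tall bottle stands under the probe: cap at (443,298), probe at (447,262) in the side crop. The knob at (270,338) in the top crop is fully up in the next hole, with its floor at 111.6 mm. The arm is clear.

```bash
python3 -c "
from station import *
print(hand_in())"
```

```text
the job is handed in; nothing more can be done
None
```

The carousel is turned one hole clockwise, the tall bottle stands under the probe, and the plunger is back up and locked; the job is handed in.

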